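Slide the glass coaster out over the edge of the display step

TASK

On the display step three glass coasters lie side by side, each on its own bamboo mat; two stick out over the step's front edge so that customers can take them, and the third has been left back and askew. Push that one with the fingertips, without picking it up, straight along its mat until it too overhangs the front edge by 30 mm, square to the edge and in line with its neighbours. Leave everything else standing where it is, and move the hand clear.

Things in the scene. Friction and masses are not known exactly. Their poses are not given: they have to be found in the camera images.
- coaster: The coaster to push: a square tile of amber glass, 90 x 90 x 8 mm, about 0.16 kg, wider than most grippers open; origin at the centre of its underside, x and y along its sides (at the start x points roughly to the step's front edge, up to 0.25 rad askew), z up. It lies flat and loose on its mat, its middle 75 to 105 mm behind the front edge.
- step: The display step: a fixed block with a flat white top, 260 mm deep (its x), 440 mm wide (its y) and 60 mm high, standing on the table at a varying place and yaw. Origin at the centre of its underside; its x points to the front edge, away from the robot, z up.
- step_edge (a point): The middle of the step's top front edge, 130 mm in front of the step's origin and 60 mm above the table; axes as the step's: x points straight out over the edge, y along the edge.
- mat_a: The bamboo mat under the coaster to push: 200 x 100 mm, paper-thin (no thickness to the touch), fixed on the step's top, its front end at the front edge; origin at its centre, axes as the step's, so its x axis is the coaster's way out. Which of the three places, 125 mm apart along the step, is this one varies.
- neighbour_1: One of the two neighbouring coasters, equal to the one to push, 125 mm or 250 mm to its side, loose, already overhanging the front edge by 30 mm; origin at the centre of its underside, axes as the step's.
- neighbour_2: The other neighbouring coaster, likewise overhanging the edge by 30 mm.
- bird: Bystander: a black and white ceramic bird, 38 mm across and 56 mm tall, loose on the mat of neighbour_1 behind that coaster; origin at the centre of its underside, z up.
- frog: Bystander: a green frog figure, 42 mm across and 46 mm tall, loose on the mat of neighbour_2 behind that coaster; origin at the centre of its underside, z up.
- ingot_1: Bystander: an amber glass bar, 36 x 90 x 16 mm, lying loose on the step behind the bird, by the step's rear edge; origin at the centre of its underside, z up.
- ingot_2: Bystander: a second such bar, behind the frog.
- paperweight: Bystander: a round amber glass paperweight, 68 mm across and 51 mm tall, loose on the table to the left of the step; origin at the centre of its underside, z up.
- gourd: Bystander: a pale green glass gourd, 56 mm across and 83 mm tall, loose on the table to the right of the step; origin at the centre of its underside, z up.
Things that resemble listed ones, but are neither listed nor needed, are in the scene too. Leave any blue, grey or purple look-alike of the neighbour_1 alone.

How it is judged:
At the end, for the whole second after the job is handed in: The coaster lies flat and at rest on the step, overhanging its front edge by 30 mm (23 to 37 mm at its middle), square to the edge within 0.12 rad and within 15 mm of its mat's centre line; the neighbouring coasters are within 8 mm and the ornaments within 15 mm of where they were, all upright (x of coaster in the frame of step_edge between -0.022 and -0.008 m and y of coaster in the frame of mat_a between -0.015 and 0.015 m and z of coaster in the frame of step_edge between -0.004 and 0.004 m and angle between coaster's own z axis and vertical below 0.05 rad and angle between the x axis of coaster and the x axis of step, either way round below 0.12 rad and linear speed of coaster below 0.01 m/s and distance of each of neighbour_1, neighbour_2 from where it was at the start of the episode below 0.008 m and distance of each of bird, frog, ingot_1, ingot_2, paperweight, gourd from where it was at the start of the episode below 0.015 m and angle between each of neighbour_1, neighbour_2, bird, frog, ingot_1, ingot_2, paperweight, gourd's own z axis and vertical below 0.2 rad); the robot touches nothing.
It fails at once if the coaster is lifted, or falls off the step (z of coaster in the frame of step_edge above 0.01 m or z of coaster in the frame of step_edge below -0.015 m).
It fails at once if a neighbouring coaster is shifted (over 8 mm) or lifted or tipped (distance of any of neighbour_1, neighbour_2 from where it was at the start of the episode above 0.008 m or angle between any of neighbour_1, neighbour_2's own z axis and vertical above 0.2 rad).
It fails at once if an ornament is shifted (over 15 mm) or tipped over (distance of any of bird, frog, ingot_1, ingot_2, paperweight, gourd from where it was at the start of the episode above 0.015 m or angle between any of bird, frog, ingot_1, ingot_2, paperweight, gourd's own z axis and vertical above 0.3 rad).
It also fails if it takes over 35 s, if anything falls off the work surface, if the arm or the gripper's body presses on something with over 40 N, if the wrist force passes 120 N, or if a joint passes its speed limit or range.

ROBOT

A 7-joint arm with a two-finger parallel gripper is mounted at the origin on the work surface. World frame = base frame: x ahead of the robot, y to its left, z up, the work surface at z = 0. Lengths are in m, angles in rad, forces in N, time in s.
With the tool pointing down it reaches from about 0.4 to 0.925 m from the base axis. Payload 4.1 kg.
Tool frame: the origin (TCP) lies at the very end of the fingers, on their centre line; the grasp point (between the pads) lies r.pinch_z behind it (r.pinch_z is the distance from the TCP to the grasp point, in m); z points along the fingers, y is the direction in which the jaws open and shut (so a half turn about z gives the same grasp; the last joint's range is limited). The gripper opens to 85 mm and grips with 20 to 120 N. Pads are 22 mm wide; open, the fingers measure 114 mm over their backs; the gripper's body (76 mm by 85 mm) begins 54 mm behind the grasp point. The pads swing forward as they close: fully open they stand 13 mm farther back than shut.
Start: joints at [-1.38, 0.398, 0.045, 1.537, -0.019, 1.207, -0.051], TCP at [0.186, 0.623, 0.231] pointing down, gripper open.
Joint ranges: [-2.82, 2.82], [-0.49, 2.23], [-1.37, 1.46], [0, 2.46], [-1.36, 4.5], [0.23, 2], [-2.94, 2.94]. Speed limits (rad/s): [2.57, 2.57, 3.14, 3.14, 3.14, 3.14, 3.14].

INTERFACE

Orientations are given as [roll, pitch, yaw] about the fixed x, y, z axes, in that order (R = Rz(yaw) Ry(pitch) Rx(roll)).
In Python, from cell import telemetry, viewer, job, spotter, r gives the robot as it stands.
- The arm moves only by the tool send_rows, never from a script. Its argument "deltas" is a list that holds one entry, the list of rows, each a list of 7 numbers: the opening, from -1 (shut) to 1 (fully open), then the shift along the world's x, y, z in m, then the turn, a rotation vector about the world's x, y, z in degrees. A call has 1 to 12 rows; each row is the pose to reach, as a shift and turn from the pose commanded when the call began; what a row does not reach only later rows make up. A row lasts 1/8 s, in which the tool goes at most 62.5 mm and 10.7 degrees, less where a joint would pass 70% of its speed; a pose out of reach is approached as far as the arm can. A call with a gripper value outside its range is refused whole. The fingers move at their own pace and stop on an object; the grip force is fixed at half the most. Time passes only in rows, so rows that repeat a pose let the fingers close. It gives the time, the measured TCP pose, the force and the opening at its end, in the units of the state.
- telemetry.read_state(): the state, without advancing time (a new reading comes with each control period).
- viewer.snapshot(name): name is "side" or "top" or "wrist"; returns the picture (384x512x3 uint8, red, green, blue); there is no depth.
- viewer.calibration(name): a dict with "camera_matrix" (3x3 intrinsics, pixels), "k1" (the pictures are not rectified: a ray, as slopes to the right and down, at radius r is drawn at 1 + k1 r^2 times it, then the intrinsics apply), "pose" (4x4, takes a point from camera to world coordinates). Camera axes: x right, y down, z forward; pixel columns grow to the right and rows downward; lengths in m; the calibration is good to about 2 mm. A picture is of the moment at which its call begins: read the wrist's pose just before it. calibration takes no time and is no camera call; for the wrist camera it gives the pose at the moment of the call.
- job.sign_off(): hands the job in, once; it reports no verdict.
Trained networks look in the newest picture that a camera, given by its name, has taken for a name from the list of things; names that differ only in an ending like _2 or _b are one class to them, and where a whole thing is asked for, a point or a joint stands for the part that bears it (a point fixed in the world has none). Each returns a list of dicts, best first, with "p" (0 to 1); they miss things now and then, are a little off and sometimes report something else, mostly with a low value. They report only what shows in the picture. A call takes as long as a camera call. They do not tell look-alikes from the thing itself.
- spotter.find_in(camera, query): "box" ([left, top, width, height] in pixels, round what is visible of it).
The state is a dict: "t": time; "q": joint angles; "dq": joint speeds; "joint_torque": joint torques, N m; "ee_pos": TCP position; "ee_rot": TCP orientation; "wrist_force": force on the tool from outside, world axes, zero at the start; "torque": the same for the moment, N m; "grip_width": opening from 0.0 (shut) to 1.0 (fully open).
Only numpy, scipy, OpenCV 4.12 (cv2) and the standard library are available. Lean on these libraries where they do the work, as an engineer would, in place of code of your own. Each camera call takes 0.05 s, during which the arm holds its last target.

## Working session

There is one attempt and no reset: what is moved stays moved. The work goes in short steps, Python scripts to look and compute and a tool call to move; the robot and the scene stay as the last step left them, time stands still between calls to the robot, and variables do not carry over. Pictures are saved under pics/ and viewed, and the job is handed in when it is done.

Besides the shell and the picture viewer there is one more tool, called after "Emit:" as a command line: name --argument value ..., lists and objects as JSON in quotes. send_rows: Moves the arm, as the interface text tells. Its arguments: {"type":"object","properties":{"deltas":{"type":"array","items":{"type":"array","items":{"type":"array","items":{"type":"number"}}}}},"required":["deltas"]}

```bash
ls; mkdir -p pics
python3 - <<'E'
from cell import telemetry, viewer, job, spotter, r
import cv2,numpy as np
s=telemetry.read_state();print(s['t'],s['ee_pos'],s['ee_rot'],s['grip_width'],r.pinch_z)
for n in ['top','side']:
    im=viewer.snapshot(n);cv2.imwrite(f'pics/{n}0.png',im[:,:,::-1])
    c=viewer.calibration(n);print(n,c)
    for q in ['coaster','bird','frog','ingot_1','step']:
        print(q,[(np.round(d['box']).tolist(),round(d['p'],2)) for d in spotter.find_in(n,q)])
E
```

```text
pics
0.0 [0.18552044 0.62230859 0.2302838 ] [-3.13968244e+00  1.13162486e-04  2.85197310e+00] 1.0045411073941128 0.0187
top {'camera_matrix': array([[372.10953274,   0.        , 256.13062977],
       [  0.        , 372.10953274, 186.3407919 ],
       [  0.        ,   0.        ,   1.        ]]), 'k1': -0.07498419032476915, 'pose': array([[ 0.01954941, -0.9916814 ,  0.12722348,  0.33159555],
       [-0.99972964, -0.02099108, -0.01000077,  0.0106785 ],
       [ 0.01258813, -0.12699358, -0.99182366,  1.35633375],
       [ 0.        ,  0.        ,  0.        ,  1.        ]])}
coaster [([205.0, 143.0, 30.0, 28.0], 0.77)]
bird [([269.0, 197.0, 28.0, 13.0], 0.51), ([248.0, 160.0, 15.0, 12.0], 0.47)]
frog []
ingot_1 [([386.0, 146.0, 18.0, 17.0], 0.74), ([268.0, 196.0, 29.0, 15.0], 0.54)]
step [([184.0, 132.0, 132.0, 88.0], 0.93)]
side {'camera_matrix': array([[365.70569726,   0.        , 251.23405592],
       [  0.        , 365.70569726, 184.27201987],
       [  0.        ,   0.        ,   1.        ]]), 'k1': 0.02952577975404691, 'pose': array([[ 0.94060162, -0.25255515,  0.22690195,  0.22632156],
       [-0.33949253, -0.70686217,  0.62055676, -0.70388811],
       [ 0.0036636 , -0.66072821, -0.75061629,  0.91307959],
       [ 0.        ,  0.        ,  0.        ,  1.        ]])}
coaster [([258.0, 138.0, 29.0, 19.0], 0.75)]
bird [([235.0, 198.0, 20.0, 25.0], 0.7), ([272.0, 164.0, 11.0, 18.0], 0.43)]
frog [([284.0, 195.0, 15.0, 14.0], 0.43)]
ingot_1 [([239.0, 195.0, 18.0, 29.0], 0.91), ([231.0, 166.0, 15.0, 24.0], 0.65)]
step [([218.0, 128.0, 116.0, 125.0], 0.94)]
```

Run:
```python
import cv2
a=cv2.imread('pics/top0.png');cv2.imwrite('pics/top0c.png',cv2.resize(a[110:240,160:340],None,fx=4,fy=4,interpolation=2))
a=cv2.imread('pics/side0.png');cv2.imwrite('pics/side0c.png',cv2.resize(a[110:260,190:350],None,fx=4,fy=4,interpolation=2))
```

```text
(no output)
```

View pics/top0.png

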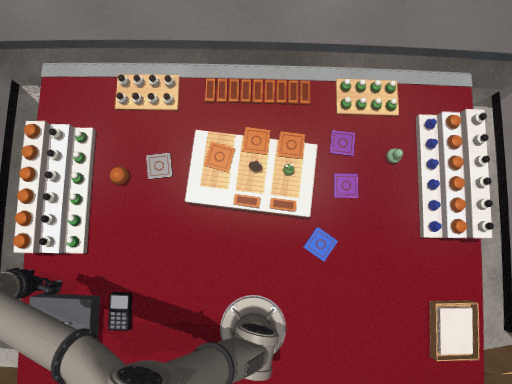

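View pics/top0c.png

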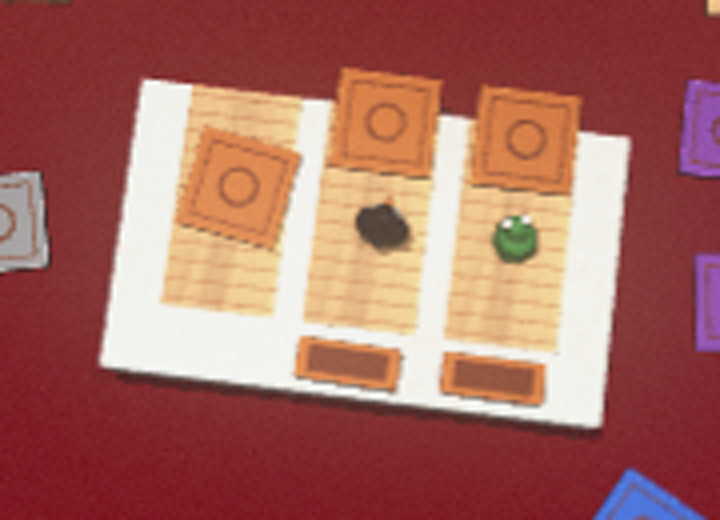

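View pics/side0c.png

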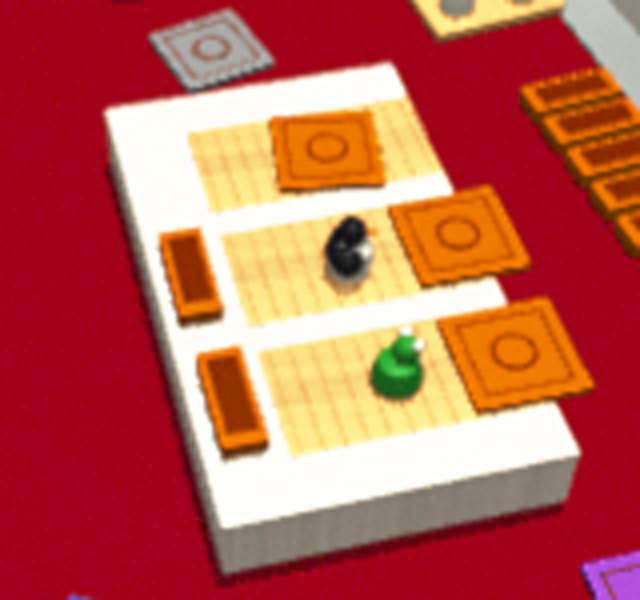

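The candidates in the top view are:
- amber tiles at (219,156), (256,140) and (291,145)
- the grey tile at (159,166)
- the purple tiles at (342,143) and (346,185)
- the blue tile at (320,244)

The target is the amber tile at (219,156). It sits back and askew on the left mat with nothing behind it, and the close crop confirms that.

```bash
cat > h.py <<'E'
import numpy as np,cv2
from scipy.optimize import least_squares
def ray(c,px):
    K=c['camera_matrix'];d=np.array([(px[0]-K[0,2])/K[0,0],(px[1]-K[1,2])/K[1,1]])
    u=d.copy()
    for _ in range(20): u=d/(1+c['k1']*(u@u))
    R=c['pose'][:3,:3];return c['pose'][:3,3],R@np.array([u[0],u[1],1])
def to_plane(c,px,z):
    o,d=ray(c,px);return o+d*(z-o[2])/d[2]
def proj(c,P):
    P=np.atleast_2d(P);T=np.linalg.inv(c['pose']);p=P@T[:3,:3].T+T[:3,3];u=p[:,:2]/p[:,2:]
    u=u*(1+c['k1']*(u**2).sum(1,keepdims=True));K=c['camera_matrix']
    return u*[K[0,0],K[1,1]]+[K[0,2],K[1,2]]
def rect(pose,lx,ly):
    x,y,a=pose;R=np.array([[np.cos(a),-np.sin(a)],[np.sin(a),np.cos(a)]])
    return np.array([[lx,ly],[lx,-ly],[-lx,-ly],[-lx,ly]])@R.T+[x,y]  # FL FR RR RL
def fit(pts,lx,ly,x0):
    f=least_squares(lambda p:(rect(p,lx,ly)-pts).ravel(),x0);return f.x,np.abs(f.fun).max()
E
python3 - <<'E'
from h import *
from cell import viewer
c=viewer.calibration('top')
k=lambda l,z:np.array([to_plane(c,(160+x/4-.375,110+y/4-.375),z)[:2] for x,y in l])
p=k([(143,78),(630,135),(603,428),(100,367)],.06);S,e=fit(p,.13,.22,[.5,0,-.1]);print('step',S,e)
R=np.array([[np.cos(S[2]),-np.sin(S[2])],[np.sin(S[2]),np.cos(S[2])]])
for n,l in dict(coaster=[(205,126),(301,153),(276,249),(176,220)],n1=[(341,68),(441,80),(433,178),(327,166)],n2=[(480,87),(581,98),(573,194),(467,183)]).items():
    q,e=fit(k(l,.068),.045,.045,[*p.mean(0),-.1]);print(n,q,e,'in edge frame',R.T@(q[:2]-S[:2])-[.13,0],q[2]-S[2])
q,e=fit(k([(191,84),(301,98),(275,315),(162,303)],.06),.1,.05,[*p.mean(0),-.1]);print('mat',q,e,R.T@(q[:2]-S[:2]))
E
```

```text
step [ 0.54823614  0.01363632 -0.09820306] 0.0019373885484057496
coaster [ 0.60087915  0.12898706 -0.25062503] 0.0014812745685579554 in edge frame [-0.08892022  0.11995638] -0.15242197514825512
n1 [ 0.66162097  0.001357   -0.09284513] 0.0022853129693906835 in edge frame [-0.01595753 -0.0011033 ] 0.0053579244949756855
n2 [ 0.64859392 -0.12306075 -0.09202683] 0.0024372654446761233 in edge frame [-0.01672325 -0.12619885] 0.006176228656320018
mat [ 0.59150935  0.13573815 -0.09119193] 0.0018294460730586826 [0.03109321 0.12575627]
```

Everything fits the sizes given: the neighbours sit at -16 mm against the -15 mm stated, and the mat is at y = +125 mm. The coaster is at -89 mm and 0.15 rad askew. I'll move to hover behind it, with the jaw axis parallel to the edge.

Emit:
send_rows --deltas '[[[0.2,0.03,-0.04,0,0,0,1],[0.2,0.06,-0.085,0,0,0,2],[0.2,0.095,-0.135,0,0,0,3],[0.2,0.13,-0.185,0,0,0,4],[0.2,0.165,-0.235,0,0,0,5],[0.2,0.2,-0.285,0,0,0,6],[0.2,0.235,-0.335,0,0,0,7],[0.2,0.27,-0.385,0,0,0,8],[0.2,0.3,-0.43,0,0,0,9],[0.2,0.325,-0.465,0,0,0,10],[0.2,0.341,-0.484,0,0,0,11],[0.2,0.341,-0.484,0,0,0,11]]]'

```text
t: 2.1
ee_pos: [0.5277, 0.1368, 0.2315]
ee_rot: [-3.141, 0.001, 3.039]
wrist_force: [-0.2, 0.4, 0.1]
grip_width: 0.595
```

Run:
```python
from cell import telemetry, viewer
import cv2
s=telemetry.read_state();print(s['t'],s['ee_pos'],s['ee_rot'],s['grip_width'],s['wrist_force'],s['q'])
c=viewer.calibration('wrist');print(c)
im=viewer.snapshot('wrist');cv2.imwrite('pics/w1.png',im[:,:,::-1])
```

```text
2.1 [0.52769235 0.13682872 0.2315305 ] [-3.14112830e+00  7.67642128e-04  3.03929692e+00] 0.5951708104319506 [-0.21445401  0.35103302  0.12894039] [-0.64545342  0.22152528  0.36782581  1.79679454 -0.08632713  1.13854022
  1.21884393]
{'camera_matrix': array([[302.90842397,   0.        , 254.72727585],
       [  0.        , 302.90842397, 194.54633098],
       [  0.        ,   0.        ,   1.        ]]), 'k1': -0.024719097439101393, 'pose': array([[ 0.10200895,  0.95243497,  0.28716164,  0.45389028],
       [ 0.99478287, -0.09734555, -0.03051051,  0.14361809],
       [-0.00110537,  0.28877582, -0.95739611,  0.37433451],
       [ 0.        ,  0.        ,  0.        ,  1.        ]])}
```

View pics/w1.png

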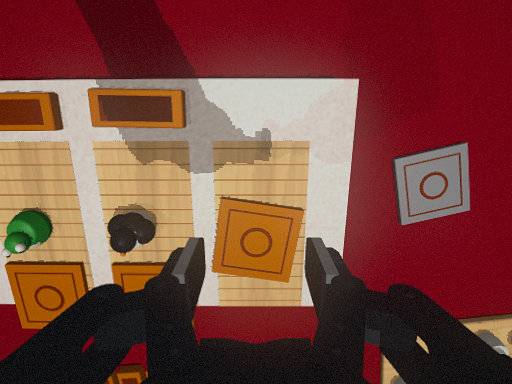

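The wrist view shows the coaster with corners near (222,198), (303,207), (290,281) and (212,272). The mat is at columns 214–309, and the front edge is at row 306. I'll refine these corners.

```bash
cat > m.py <<'E'
from h import *
from cell import viewer
def coaster(im,c,guess,z=.068):
    hsv=cv2.cvtColor(im,cv2.COLOR_RGB2HSV)
    m=((hsv[...,0]<16)&(hsv[...,0]>4)&(hsv[...,1]>185)&(hsv[...,2]>90)).astype(np.uint8)
    m=cv2.morphologyEx(m,cv2.MORPH_CLOSE,np.ones((5,5)))
    n,l,st,ce=cv2.connectedComponentsWithStats(m)
    k=l[guess[1],guess[0]]
    cs,_=cv2.findContours((l==k).astype(np.uint8),cv2.RETR_EXTERNAL,cv2.CHAIN_APPROX_NONE)
    h=max(cs,key=cv2.contourArea)[:,0]
    w=np.array([to_plane(c,p,z)[:2] for p in h])
    (x,y),(a,b),th=cv2.minAreaRect((w*1000).astype(np.float32))
    return x/1000,y/1000,a,b,th
E
python3 - <<'E'
from m import *
c=viewer.calibration('wrist');im=cv2.imread('pics/w1.png')[:,:,::-1].copy()
print(coaster(im,c,(235,240)))
for n,l,lx,ly,z in [('coaster',[(290,281.5),(303.5,207),(222,197.5),(212,272)],.045,.045,.068)]: pass
P=np.array([to_plane(c,p,.068)[:2] for p in [(290.5,281.5),(212,272.5),(222,198),(303.5,207)]]);print('coast',fit(P,.045,.045,[.6,.13,-.25]))
P=np.array([to_plane(c,p,.06)[:2] for p in [(308,306),(218,306),(214,141),(309,141)]]);print('mat',fit(P,.1,.05,[.6,.13,-.1]),P)
cr=cv2.resize(im[130:320,200:370],None,fx=3.1,fy=3.1,interpolation=cv2.INTER_NEAREST);cv2.imwrite('pics/w1c.png',cr[:,:,::-1])
E
```

```text
(0.5984979248046876, 0.13204559326171875, 89.11286926269531, 90.79732513427734, 75.48617553710938)
coast (array([ 0.59861033,  0.1331484 , -0.22970206]), np.float64(0.0015786016425324984))
mat (array([ 0.58998817,  0.14011183, -0.08686162]), np.float64(0.00529129622335911)) [[0.69510628 0.18653938]
 [0.6841401  0.0769891 ]
 [0.4855122  0.09977601]
 [0.49519411 0.19714284]]
```

View pics/w1c.png

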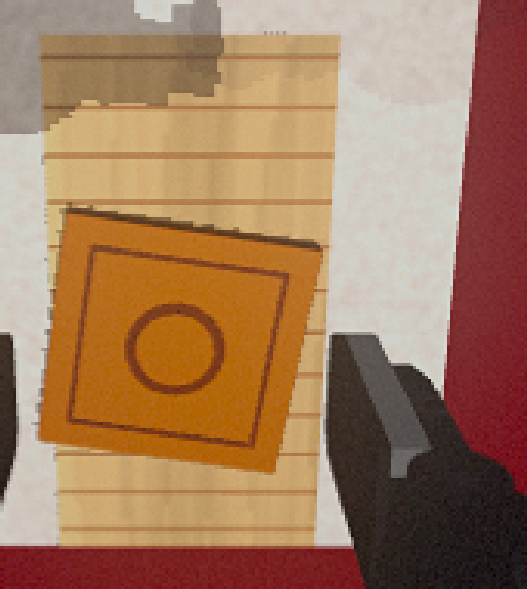

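Run:
```python
from m import *
c=viewer.calibration('wrist')
g=lambda l,z:np.array([to_plane(c,(200+x/3.1-.5,130+y/3.1-.5),z)[:2] for x,y in l])
M,e=fit(g([(314,547),(59,547),(40,35),(340,35)],.06),.1,.05,[.6,.13,-.1]);print(M,e)
C,e=fit(g([(275,472),(39,440),(66,207),(322,248)],.068),.045,.045,[.6,.13,-.1]);print(C,e)
a=M[2];R=np.array([[np.cos(a),-np.sin(a)],[np.sin(a),np.cos(a)]])
print(R.T@(C[:2]-M[:2])-[.1,0],C[2]-a)
```

```text
[ 0.58959899  0.13772675 -0.1001718 ] 0.00032990889168607596
[ 0.59848711  0.13222627 -0.25237146] 0.0008981773316528024
[-0.09060636 -0.00458406] -0.15219966210257913
```

Emit:
send_rows --deltas '[[[0.2,-0.003,0.003,-0.03,0,0,0],[0.2,-0.006,0.006,-0.07,0,0,0],[0.2,-0.006,0.006,-0.105,0,0,0],[0.2,-0.006,0.006,-0.13,0,0,0],[0.2,-0.006,0.006,-0.145,0,0,0],[0.2,-0.006,0.006,-0.15,0,0,0],[0.2,-0.006,0.006,-0.15,0,0,0]]]'

```text
t: 3.02
ee_pos: [0.521, 0.1455, 0.0818]
ee_rot: [3.141, 0.001, 3.044]
wrist_force: [-0.6, -0.1, 0.5]
grip_width: 0.6
```

Run:
```python
from m import *
from cell import telemetry
s=telemetry.read_state();print(s['t'],s['ee_pos'],s['ee_rot'],s['grip_width'],s['wrist_force'])
a=viewer.snapshot('wrist')[:,:,::-1];b=viewer.snapshot('side')[:,:,::-1]
cv2.imwrite('pics/w2.png',a)
cv2.imwrite('pics/s2.png',cv2.resize(b[80:220,190:350],None,fx=4.2,fy=4.2,interpolation=2))
p=s['ee_pos'];a=-.1
for x,y,z in [(0,0,0),(.011,.025,0),(.011,-.025,0)]:
    q=p+[x*np.cos(a)-y*np.sin(a),x*np.sin(a)+y*np.cos(a),z];print(proj(viewer.calibration('side'),q),(proj(viewer.calibration('side'),q)-[190,80])*4.2,proj(viewer.calibration('wrist'),q))
```

```text
3.025 [0.52098448 0.14551475 0.08181741] [3.14088842e+00 6.51590676e-04 3.04438358e+00] 0.599646608418906 [-0.63451322 -0.06383912  0.52130655]
[[246.95356775 146.54876315]] [[239.20498456 279.50480525]] [[256.7611039  250.08067281]]
[[248.36799002 141.10776262]] [[245.14555807 256.652603  ]] [[303.40694824 268.69332386]]
[[251.99807618 151.03731364]] [[260.39191995 298.35671729]] [[209.90614855 268.52018514]]
```

View pics/w2.png

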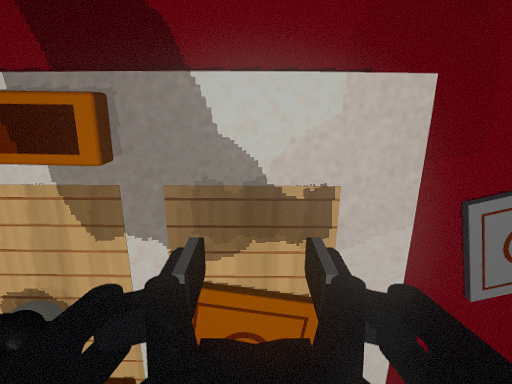

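View pics/s2.png

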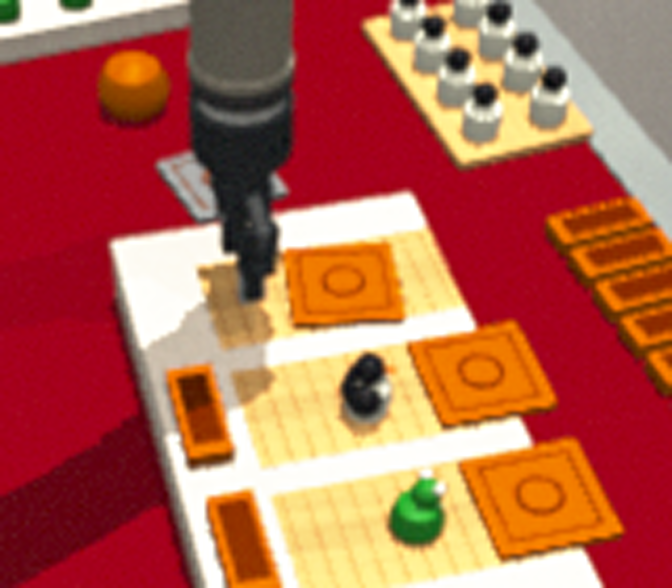

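The tips aren't in front of the coaster yet, and nothing is in contact. I'll descend gently, reading the force to find the tip height.

Emit:
send_rows --deltas '[[[0.2,0,0,-0.006,0,0,0],[0.2,0,0,-0.012,0,0,0],[0.2,0,0,-0.016,0,0,0],[0.2,0,0,-0.018,0,0,0],[0.2,0,0,-0.018,0,0,0]]]'

```text
t: 3.75
ee_pos: [0.5206, 0.1449, 0.0631]
ee_rot: [-3.142, -0.0, 3.044]
wrist_force: [0.5, 0.2, -1.0]
grip_width: 0.594
```

Run:
```python
from m import *
from cell import telemetry
s=telemetry.read_state();print(s['t'],s['ee_pos'],s['ee_rot'],s['grip_width'],s['wrist_force'])
a=viewer.snapshot('wrist')[:,:,::-1]
cv2.imwrite('pics/w3.png',cv2.resize(a[180:350,130:390],None,fx=3,fy=3))
```

```text
3.75 [0.52061896 0.14489129 0.06313556] [-3.14150015e+00 -3.40590138e-04  3.04381023e+00] 0.5940053945127332 [ 0.51008631  0.22369072 -1.01716437]
```

View pics/w3.png

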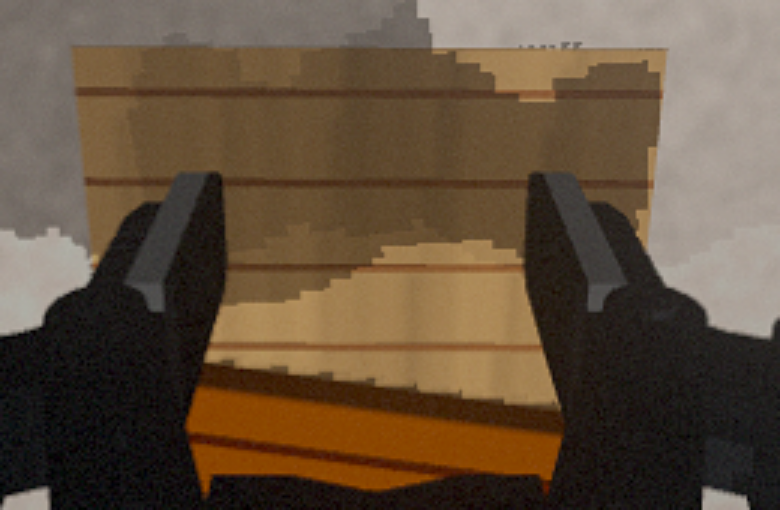

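Run:
```python
from m import *
from cell import telemetry
c=viewer.calibration('wrist');p=telemetry.read_state()['ee_pos']
for z in [.06,.063,.066,.069,.072,.076]:
    a=to_plane(c,(203.7,237.5),z);b=to_plane(c,(305.7,237.5),z);m=(a+b)/2-p
    print(z,np.linalg.norm(a-b),m[0]*.995-m[1]*.1)
```

```text
0.06 0.05376058978763833 -0.006379139559532008
0.063 0.052657272790371835 -0.007766823949360305
0.066 0.05155395579310532 -0.009154508339188714
0.069 0.05045063879583883 -0.01054219272901701
0.072 0.04934732179857235 -0.011929877118845413
0.076 0.04787623246888367 -0.013780122971950031
```

The pad gap and half-width agree that, at this opening, the tips stand about 6 mm above the TCP, at z ≈ 0.069. I'll go down about 6 mm more, watching the force.

Emit:
send_rows --deltas '[[[0.2,0,0,-0.002,0,0,0],[0.2,0,0,-0.003,0,0,0],[0.2,0,0,-0.003,0,0,0]]]'

```text
t: 4.18
ee_pos: [0.5206, 0.1449, 0.0603]
ee_rot: [3.142, -0.0, 3.044]
wrist_force: [-0.4, -0.5, -0.7]
grip_width: 0.601
```

Emit:
send_rows --deltas '[[[0.2,0,0,-0.002,0,0,0],[0.2,0,0,-0.003,0,0,0],[0.2,0,0,-0.003,0,0,0]]]'

```text
t: 4.55
ee_pos: [0.5206, 0.1449, 0.0572]
ee_rot: [-3.142, -0.0, 3.044]
wrist_force: [0.8, -0.3, 0.2]
grip_width: 0.604
```

Emit:
send_rows --deltas '[[[0.2,0.008,-0.001,-0.001,0,0,0],[0.2,0.015,-0.0015,-0.001,0,0,0],[0.2,0.022,-0.002,-0.001,0,0,0],[0.2,0.029,-0.003,-0.001,0,0,0],[0.2,0.036,-0.0035,-0.001,0,0,0],[0.2,0.043,-0.004,-0.001,0,0,0],[0.2,0.05,-0.005,-0.001,0,0,0],[0.2,0.057,-0.0055,-0.001,0,0,0],[0.2,0.064,-0.0065,-0.001,0,0,0],[0.2,0.071,-0.007,-0.001,0,0,0],[0.2,0.076,-0.0075,-0.001,0,0,0],[0.2,0.078,-0.008,-0.001,0,0,0]]]'

```text
t: 6.05
ee_pos: [0.5951, 0.1382, 0.0568]
ee_rot: [3.141, -0.009, 3.044]
wrist_force: [-11.3, 1.6, 11.3]
grip_width: 0.601
```

Run:
```python
from m import *
from cell import telemetry
s=telemetry.read_state();print(s['t'],s['ee_pos'],s['ee_rot'],s['grip_width'],s['wrist_force'])
a=viewer.snapshot('wrist')[:,:,::-1];b=viewer.snapshot('top')[:,:,::-1]
cv2.imwrite('pics/w4.png',a)
cv2.imwrite('pics/t4.png',cv2.resize(b[110:240,160:340],None,fx=4,fy=4,interpolation=2))
```

```text
6.05 [0.59509855 0.13821416 0.05680984] [ 3.14082144 -0.00905136  3.04449482] 0.6007658799366752 [-11.32202383   1.57879635  11.30714159]
```

View pics/w4.png

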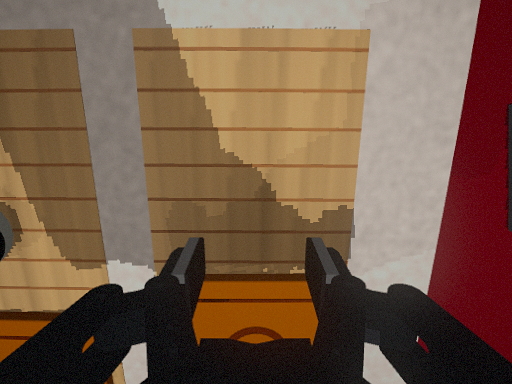

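View pics/t4.png

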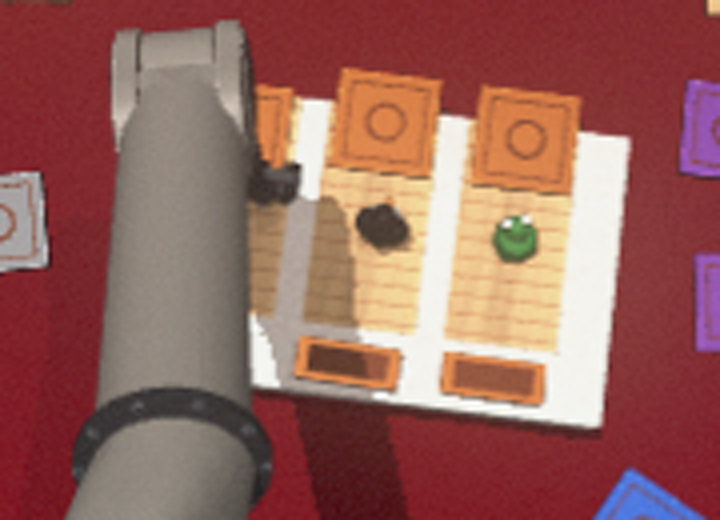

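Run:
```python
from m import *
from cell import telemetry
c=viewer.calibration('wrist');p=telemetry.read_state()['ee_pos']
im=cv2.imread('pics/w4.png');cv2.imwrite('pics/w4c.png',cv2.resize(im[220:350,150:360],None,fx=3.8,fy=3.8,interpolation=0))
```

```text
(no output)
```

View pics/w4c.png

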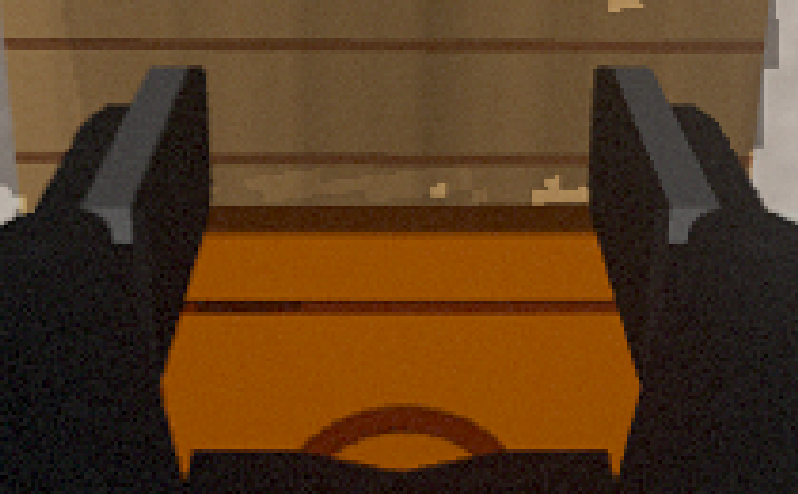

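Run:
```python
from m import *
from cell import telemetry
c=viewer.calibration('wrist');p=telemetry.read_state()['ee_pos']
a=-.1002;R=np.array([[np.cos(a),-np.sin(a)],[np.sin(a),np.cos(a)]]);M=np.array([.5896,.1377])
f=lambda q,z:np.round((R.T@(to_plane(c,q,z)[:2]-M)-[.1,0])*1000,1)
print('tcp',R.T@(p[:2]-M)-[.1,0])
for q,z in [((205,274),.06),((304,274),.06),((205,280.8),.068),((304,280.8),.068),((254.8,331),.068),((133,28.5),.06),((369.5,28.5),.06)]: print(q,z,f(q,z))
```

```text
tcp [-0.09417613  0.00103407]
(205, 274) 0.06 [-82.6 -25.9]
(304, 274) 0.06 [-82.7  26. ]
(205, 280.8) 0.068 [-83.6 -24.6]
(304, 280.8) 0.068 [-83.7  24.7]
(254.8, 331) 0.068 [-53.4   0.3]
(133, 28.5) 0.06 [-198.5  -51.3]
(369.5, 28.5) 0.06 [-198.8   48. ]
```

The rear edge is parallel to the step edge and sits flush on both fingers, at about -83 mm against a goal of -60. The force shows the tips also rubbing on the step, so I'll rise a touch and push on.

Emit:
send_rows --deltas '[[[0.2,0,0,0.001,0,0,0],[0.2,0.003,0,0.002,0,0,0],[0.2,0.007,-0.001,0.002,0,0,0],[0.2,0.011,-0.001,0.002,0,0,0],[0.2,0.014,-0.0015,0.002,0,0,0],[0.2,0.016,-0.0015,0.002,0,0,0],[0.2,0.016,-0.0015,0.002,0,0,0]]]'

```text
t: 7.02
ee_pos: [0.6152, 0.1353, 0.0584]
ee_rot: [3.141, 0.001, 3.044]
wrist_force: [-1.5, -0.0, -0.7]
grip_width: 0.599
```

```bash
cat > v.py <<'E'
from m import *
from cell import telemetry
import sys
s=telemetry.read_state();print(s['t'],s['ee_pos'],s['ee_rot'],s['grip_width'],s['wrist_force'])
c=viewer.calibration('wrist');im=viewer.snapshot('wrist')[:,:,::-1]
a=-.1002;R=np.array([[np.cos(a),-np.sin(a)],[np.sin(a),np.cos(a)]]);M=np.array([.5896,.1377])
print('tcp',R.T@(s['ee_pos'][:2]-M)-[.1,0])
cv2.imwrite(f'pics/{sys.argv[1]}.png',cv2.resize(im[220:350,150:360],None,fx=3.8,fy=3.8,interpolation=0))
for col in (215,255,295):
    h=im[220:330,col-2:col+3].astype(float).mean(1); sat=(h[:,2]-h[:,0])
    k=np.where(sat>100)[0][0]+220
    P=to_plane(c,(col,k-.5),.068)[:2];print(col,k,R.T@(P-M)-[.1,0])
E
python3 v.py w5
```

```text
7.025 [0.61519909 0.13530581 0.05841782] [3.14147768e+00 8.03406674e-04 3.04372129e+00] 0.5988108850988285 [-1.51047729 -0.01002508 -0.70413347]
tcp [-0.07428981  0.00017856]
215 279 [-0.06407769 -0.02067693]
255 279 [-0.06415398 -0.00057233]
295 279 [-0.06418836  0.01952954]
```

View pics/w5.png

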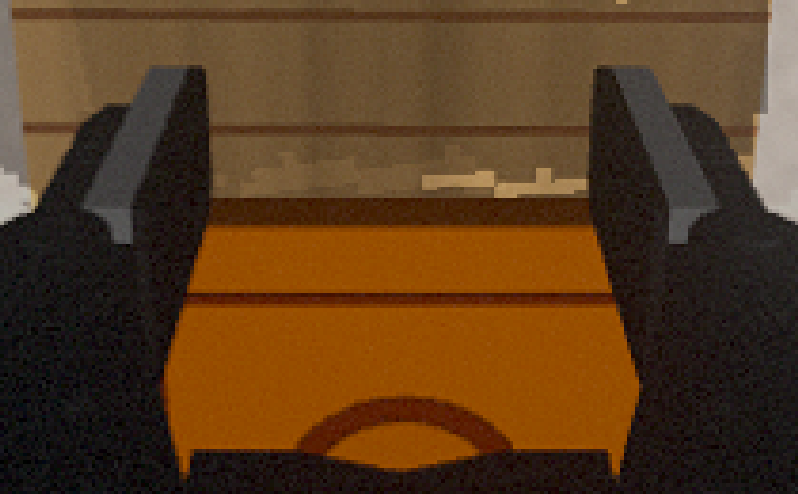

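Emit:
send_rows --deltas '[[[0.2,0.002,0,0,0,0,0],[0.2,0.0035,0,0,0,0,0],[0.2,0.0035,0,0,0,0,0],[0.2,-0.01,0.001,0,0,0,0],[0.2,-0.03,0.003,0,0,0,0],[0.2,-0.05,0.005,0.01,0,0,0],[0.2,-0.065,0.006,0.04,0,0,0],[0.2,-0.08,0.007,0.08,0,0,0],[0.2,-0.085,0.008,0.12,0,0,0],[0.2,-0.085,0.008,0.15,0,0,0],[0.2,-0.085,0.008,0.17,0,0,0],[0.2,-0.085,0.008,0.17,0,0,0]]]'

```text
t: 8.57
ee_pos: [0.5306, 0.1438, 0.2299]
ee_rot: [3.139, 0.004, 3.044]
wrist_force: [0.4, -0.2, -0.2]
grip_width: 0.603
```

Run:
```python
from m import *
from cell import telemetry
s=telemetry.read_state();print(s['t'],s['ee_pos'],s['wrist_force'])
im=viewer.snapshot('wrist')[:,:,::-1];cv2.imwrite('pics/w6.png',im)
b=viewer.snapshot('side')[:,:,::-1];cv2.imwrite('pics/s6.png',cv2.resize(b[100:260,190:350],None,fx=3.7,fy=3.7,interpolation=2))
```

```text
8.575 [0.53059074 0.14382245 0.2298822 ] [ 0.37541377 -0.15252316 -0.17977432]
```

View pics/w6.png

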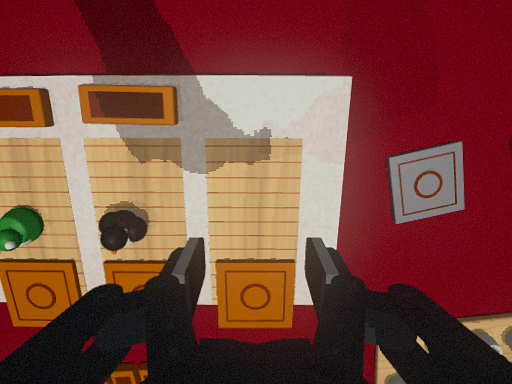

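View pics/s6.png

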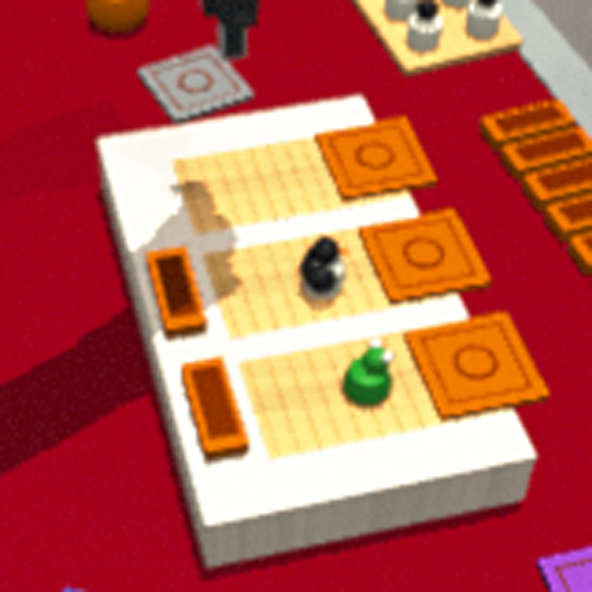

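Run:
```python
from m import *
im=cv2.imread('pics/w6.png');cv2.imwrite('pics/w6c.png',cv2.resize(im[120:340,190:330],None,fx=2.7*1,fy=2.7,interpolation=0))
c=viewer.calibration('wrist')
a=-.1002;R=np.array([[np.cos(a),-np.sin(a)],[np.sin(a),np.cos(a)]]);M=np.array([.5896,.1377])
print('coaster box',coaster(im[:,:,::-1].copy(),c,(228,300)))
q=coaster(im[:,:,::-1].copy(),c,(228,300));print('C edge',R.T@(np.array(q[:2])-M)-[.1,0])
q=coaster(im[:,:,::-1].copy(),c,(15,300));print('N2 edge',q,R.T@(np.array(q[:2])-M)-[.1,0])
# front edge of step beside coaster
for col in (208,305,320):
    g=im[270:330,col].astype(int); print(col,[270+i for i in range(60) if g[i,1]<100][:1])
    k=[270+i for i in range(60) if g[i,1]<100][0]; print(R.T@(to_plane(c,(col,k-.5),.06)[:2]-M)-[.1,0])
```

```text
coaster box (0.667626953125, 0.12911062622070313, 89.4669418334961, 92.08922576904297, 84.44611358642578)
C edge [-0.0215052  -0.00074107]
N2 edge (0.6450471801757812, -0.12082383728027343, 94.9300537109375, 88.29186248779297, 85.05717468261719) [-0.01897017 -0.25168061]
208 [305]
[-0.00275666 -0.0573312 ]
305 [270]
[-0.05093144  0.05717049]
320 [270]
[-0.0509402   0.07458863]
```

View pics/w6c.png

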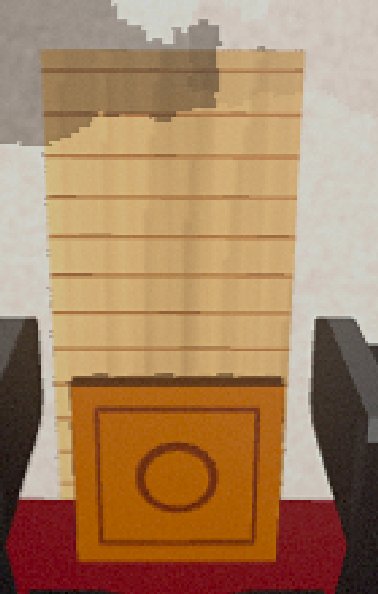

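```bash
python3 - <<'E'
from m import *
c=viewer.calibration('wrist')
g=lambda l,z:np.array([to_plane(c,(190+x/2.7-.5,120+y/2.7-.5),z)[:2] for x,y in l])
# mat: rear corners (41,50),(305,50); step front edge at row 499 ; left mat edge hits front at ~(60,499), right ~(284,499)
M,e=fit(g([(285,499),(61,499),(41,50),(305,50)],.06),.1,.05,[.6,.13,-.1]);print(M,e)
C,e=fit(g([(277.5,562),(77.5,562),(72,387),(284,387)],.068),.045,.045,[.6,.13,-.1]);print(C,e)
a=M[2];R=np.array([[np.cos(a),-np.sin(a)],[np.sin(a),np.cos(a)]])
print(R.T@(C[:2]-M[:2])-[.1,0],C[2]-a)
F=g([(20,499),(172,499),(330,499)],.06);print((F-M[:2])@R-[.1,0])
print((g([(72,387),(284,387),(77.5,562),(277.5,562)],.068)-M[:2])@R-[.1,0])
im=cv2.imread('pics/w6.png');cv2.imwrite('pics/w6d.png',cv2.resize(im[245:340,0:330],None,fx=2.4,fy=2.4,interpolation=0))
E
python3 - <<'E'
from cell import telemetry,viewer
import cv2
b=viewer.snapshot('top')[:,:,::-1];cv2.imwrite('pics/t6.png',cv2.resize(b[110:240,160:340],None,fx=4,fy=4,interpolation=2))
print(telemetry.read_state()['t'])
E
```

```text
[ 0.58707827  0.13542406 -0.09822806] 0.0010156586426265934
[ 0.66923054  0.12939693 -0.09811841] 0.0011175866272452595
[-0.01765267  0.00205861] 0.00010964953574620073
[[-0.00078048 -0.06840633]
 [-0.00101    -0.00046717]
 [-0.00096238  0.07012911]]
[[-0.06162949 -0.04188326]
 [-0.06173023  0.04608975]
 [ 0.02643292 -0.04274234]
 [ 0.02631613  0.04677028]]
8.725
```

View pics/w6d.png

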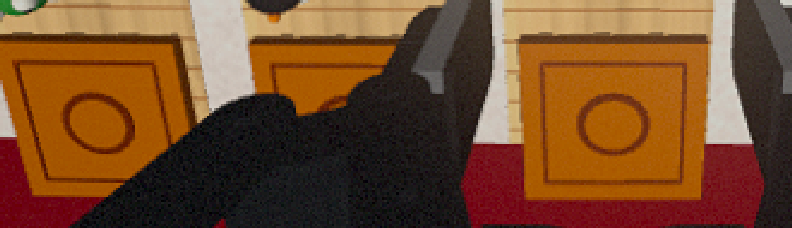

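View pics/t6.png

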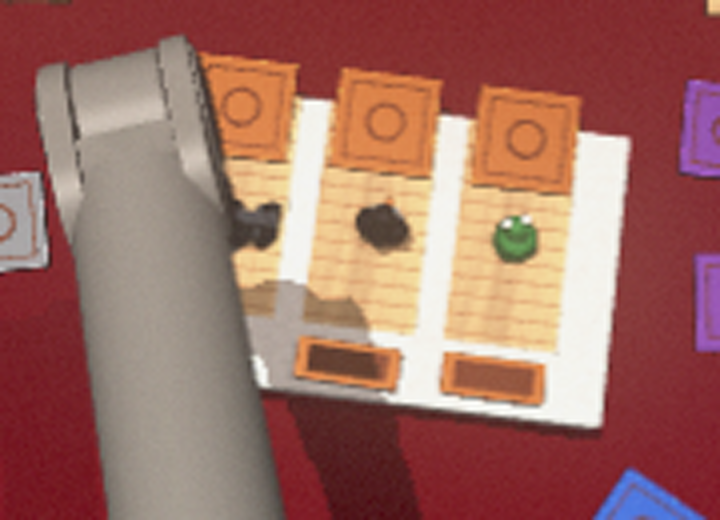

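Run:
```python
from cell import job,telemetry
print(telemetry.read_state()['wrist_force']);print(job.sign_off())
```

```text
[ 0.40966844  1.24101963 -0.24308788]
the job is handed in; nothing more can be done
None
```

I pushed the left, askew amber coaster along its mat with two part-open fingertips against its rear edge. That squared it, and I then backed the hand off, lifted it clear and handed the job in. About 9 s had passed; no verdict was reported.

| Last check on the coaster | Measured | Limit |
|---|---|---|
| Centre behind the front edge | about 17 mm | 8 to 22 mm |
| Overhang | about 28 mm | 23 to 37 mm |
| Off the mat's centre line | about 2 mm | 15 mm |
| Angle to the edge | about 0.00 rad | 0.12 rad |

- **Surroundings:** in the final pictures the coaster lines up with both neighbours, and the bird, frog and bars look unmoved. I did not measure those displacements, and did not recheck the paperweight or gourd up close.
- **Wrist measurement:** the last wrist picture was 1–3 mm off. A rough automatic box put the coaster's centre at -21.5 mm, but in that same frame it also put the step's edge at -2.8 mm. I trusted the corner fit made relative to the edge and mat in the same picture instead.
- **Contact with the step:** midway through the push the tips seemed to rub on the step, with about 11 N upward on the tool. I raised the hand 2 mm and the force went away.

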